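Stand up the check valve and hold the spring-tipped probe on its marked spot

TASK

Stand the toppled check valve upright on the bench, red-dot end up, and let go of it. Then take the yellow hand probe out of its stand and press its sprung tip gently on the red dot, with the probe upright and its tip pushed in about half-way (about 4 N), taking care never to ram the valve with it and leaving the blue bin, the elbow and the reducer where they are. Finish while still holding the probe there: do not let go of it or put it back.

Things in the scene. Friction and masses are not known exactly. Their poses are not given: they have to be found in the camera images.
- valve: In-line check valve, about 0.5 kg (varies), loose, 94 mm long: a round steel barrel 44 mm in diameter and 50 mm long between two brass hexagon ends, each 22 mm long, 46 mm across flats and 53 mm across corners. It starts lying on a hexagon flat. Its origin is the centre of the plain end (black bore), on which it must stand; its z axis points along the valve to the marked end (white face with a red dot). While it lies, its x axis points straight down.
- valve_mid (a point): The centre of the valve, half-way along it on its axis (23 mm above the bench while lying, 47 mm when standing); axes as the valve's own.
- spot (a point): Centre of the red dot, 14 mm in diameter, on the white face at the marked end of the valve, 10 mm off the valve's axis along its x axis and 94 mm from its plain end; axes as the valve's own.
- stand: Black probe stand fixed to the bench, 85 x 85 x 55 mm high, with a round hole 24 mm in diameter right through its middle, on a thin black rubber mat 115 mm square (2 mm, for looks). Origin under its centre, z up.
- probe: Yellow hand probe, about 0.18 kg, loose, standing upright in the stand: a square handle 28 x 28 mm and 86 mm tall (black band near the foot, green cap on top), below it a round nose 21 mm in diameter and 22 mm long that sits in the stand's hole, and below the nose the sprung tip. Its origin is the centre of the handle's underside, which rests on the stand's top; z points up along the probe, x and y square to the handle's sides.
- probe_grip (a point): Point on the probe's axis 50 mm above the handle's underside, a good place to grip; axes as the probe's own.
- tip (a point): Working end of the probe's sprung tip, a steel pin 10 mm in diameter that stands 20 mm out of the nose: on the probe's axis, 92 mm below probe_grip while not pressed.
- plunger (a joint): How far the sprung tip is pushed in, in m: 0 is fully out, 0.012 fully in. It takes about 1.4 N to start and 0.4 N more per mm (about 3.8 N half-way in, 6.2 N fully in, where it meets a hard stop).
- bin: Blue parts bin with three pipe pieces, 100 x 130 x 60 mm, loose, bystander; origin under its centre.
- elbow: Dark steel pipe elbow of 36 mm pipe lying flat, about 85 x 85 x 36 mm, loose, bystander; origin on the bench near its middle.
- reducer: Rust-brown concentric pipe reducer standing on its wide end, 64 mm in diameter at the foot, 44 mm at the top, 52 mm tall, loose, bystander; origin under its centre.

How it is judged:
By the outcome, as a careful person would: the job done as asked, in the order asked, and still so for the second after the job is handed in, while the arm keeps its last pose, push and grip.
It also fails if it takes over 61 s, if anything falls off the work surface, if the arm or the gripper's body presses on something with over 40 N, if the wrist force passes 120 N, or if a joint passes its speed limit or range.

ROBOT

A 6-joint arm with a two-finger parallel gripper is mounted at the origin on the work surface. World frame = base frame: x ahead of the robot, y to its left, z up, the work surface at z = 0. Lengths are in m, angles in rad, forces in N, time in s.
With the tool pointing down it reaches from about 0.35 to 0.725 m from the base axis. Payload 6 kg.
Tool frame: the origin (TCP) lies midway between the tips of the shut fingers; the grasp point (between the pads) lies bot.grasp_offset behind it (bot.grasp_offset is the distance from the TCP to the grasp point, in m); z points along the fingers, y is the line along which they close (so a half turn about z gives the same grasp; the last joint's range is limited). The gripper opens to 85 mm and grips with 20 to 120 N. Pads are 22 mm wide; open, the fingers measure 114 mm over their backs; the gripper's body (76 mm by 85 mm) begins 54 mm behind the grasp point. The pads swing forward as they close: fully open they stand 13 mm farther back than shut.
Start: joints at [-0.769, 0.04, 0.085, 0, -1.615, -0.334], TCP at [0.271, -0.536, 0.231] pointing down, gripper open.
Joint ranges: [-2.56, 2.56], [-1.29, 2.01], [-1.08, 1.49], [-3.29, 1.98], [-2.81, -0.18], [-2.99, 2.99]. Speed limits (rad/s): [2.57, 2.57, 3.01, 3.14, 3.14, 3.14].

INTERFACE

Orientations are given as a 3x3 rotation matrix whose columns are the frame's x, y, z axes.
In Python, from bench import bot, hand, optics, ticket gives the robot as it stands. Calls block until the motion is done:
- bot.move_to(position, orientation): joint-space move of the TCP to a pose.
- bot.servo_line(position, rotation=None, speed=0.15, max_force=None): straight line of the TCP; rotation=None keeps the orientation; speed is the mean speed in m/s. With max_force (N) it stops when the force on the tool has changed by that much, and returns True; else False.
- bot.move_joints(angles): joint-space move.
- hand.open_gripper() and hand.close_gripper(newtons=None): open the fingers fully, or close them until they stop; newtons is the grip in N (None keeps the last).
- bot.dwell(seconds).
- bot.ik(position, orientation): joint angles nearest the present ones, or None.
- bot.get_state(): the state.
- optics.capture(name): name is "scene" or "top"; returns a dict with "pixels" (480x640x3 uint8, red, green, blue), "mtx" (3x3 intrinsics, pixels), "origin" and "attitude" of the camera in the world. Camera axes: x right, y up, looking along -z (the intrinsics and any distortion apply to the point x, -y, -z); pixel columns grow to the right and rows downward; lengths in m; the calibration is good to about 2 mm. A picture is of the moment at which its call begins. There is no depth.
A pose or a line that the arm cannot do raises bot.PlanningError and nothing moves.
- ticket.close_job(): hands the job in; it is judged then, once.
Trained networks look in the newest picture that a camera, given by its name, has taken for a name from the list of things; names that differ only in an ending like _2 or _b are one class to them, and where a whole thing is asked for, a point or a joint stands for the part that bears it (a point fixed in the world has none). Each returns a list of dicts, best first, with "conf" (0 to 1); they miss things now and then, are a little off and sometimes report something else, mostly with a low value. They report only what shows in the picture. A call takes as long as a camera call.
- optics.look_for(name, camera): "box" ([centre column, centre row, width, height] in pixels, round what is visible of it).
- optics.trace(name, camera): "mask" (480x640 bool, what is visible of it) and "box" ([centre column, centre row, width, height] in pixels, round what is visible of it).
The state is a dict: "time_s": time; "qpos": joint angles; "joint_vel": joint speeds; "tau": joint torques, N m; "tcp_pos": TCP position; "ee_rot": TCP orientation; "force": force on the tool from outside, world axes, zero at the start; "ft_torque": the same for the moment, N m; "opening": finger opening in m; "grasp_force": force on a finger pad.
Only numpy, scipy, OpenCV 4.12 (cv2) and the standard library are available. Lean on these libraries where they do the work, as an engineer would, in place of code of your own. Each camera call takes 0.05 s, during which the arm holds its last target. There are 200 camera calls.

## Working session

There is one attempt and no reset: what is moved stays moved. The work goes in short steps, each a Python script; the robot and the scene stay as the last script left them, time stands still between calls to the robot, and variables do not carry over. Pictures are saved under pics/ and viewed, at most 10 in all, crops included, and the job is handed in when it is done.

```bash
ls; mkdir -p pics
python3 - <<'E'
from bench import bot,hand,optics
import cv2,numpy as np
for c in("scene","top"):
    d=optics.capture(c); cv2.imwrite(f"pics/{c}0.png",d["pixels"][...,::-1])
    print(c,d["mtx"].tolist(),d["origin"],np.round(d["attitude"],4).tolist(),[k for k in d])
    for n in("valve","spot","stand","probe","bin","elbow","reducer"):
        print(n,[(np.round(r["box"],1).tolist(),round(r["conf"],2)) for r in optics.look_for(n,c)][:2])
print(bot.grasp_offset,bot.get_state()["force"],bot.get_state()["time_s"])
E
```

```text
pics
scene [[565.442502096646, 0.0, 317.9218572379809], [0.0, 565.442502096646, 243.05504821016973], [0.0, 0.0, 1.0]] [1.23241907 0.76846125 0.79176953] [[-0.7961, -0.3467, 0.496], [0.6052, -0.457, 0.6518], [0.0007, 0.8191, 0.5737]] ['pixels', 'mtx', 'origin', 'attitude']
valve []
spot [([422.2, 314.3, 53.7, 37.8], 0.85)]
stand [([337.0, 208.2, 54.2, 43.7], 0.6)]
probe [([336.9, 181.1, 13.4, 33.4], 0.96)]
bin [([267.3, 302.0, 86.4, 71.7], 0.7)]
elbow [([348.2, 356.5, 59.0, 38.3], 0.56)]
reducer [([232.2, 253.6, 23.7, 29.4], 0.92)]
top [[571.8589021450939, 0.0, 311.96272971981347], [0.0, 571.8589021450939, 245.30114579750074], [0.0, 0.0, 1.0]] [ 0.52045542 -0.03159726  1.2140084 ] [[0.0115, 0.9972, -0.0733], [-0.9999, 0.0114, -0.0016], [-0.0008, 0.0733, 0.9973]] ['pixels', 'mtx', 'origin', 'attitude']
valve [([194.3, 271.4, 36.2, 47.1], 0.92)]
spot [([194.1, 271.5, 33.1, 50.7], 0.65)]
stand [([400.2, 331.1, 62.2, 66.1], 0.64)]
probe [([405.9, 335.6, 21.1, 20.0], 0.72)]
bin [([298.3, 164.5, 75.6, 68.4], 0.73)]
elbow [([196.2, 183.2, 32.0, 52.9], 0.97)]
reducer [([391.9, 180.9, 28.1, 31.1], 0.8), ([193.5, 275.2, 37.0, 50.6], 0.54)]
0.0187 [ 0.94783072 -0.21326115 -0.45336718] 0.8
```

Run:
```python
import cv2,numpy as np
a=cv2.imread("pics/top0.png");b=cv2.imread("pics/scene0.png")
A=cv2.resize(a[110:390,150:450],None,fx=2,fy=2,interpolation=cv2.INTER_CUBIC)
cv2.imwrite("pics/t1.png",A)
B=cv2.resize(b[140:400,190:490],None,fx=2.6,fy=2.3,interpolation=cv2.INTER_CUBIC)
B=cv2.resize(b[140:390,190:490],None,fx=2.4,fy=2.4,interpolation=cv2.INTER_CUBIC);cv2.imwrite("pics/s1.png",B)
```

```text
(no output)
```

View pics/t1.png

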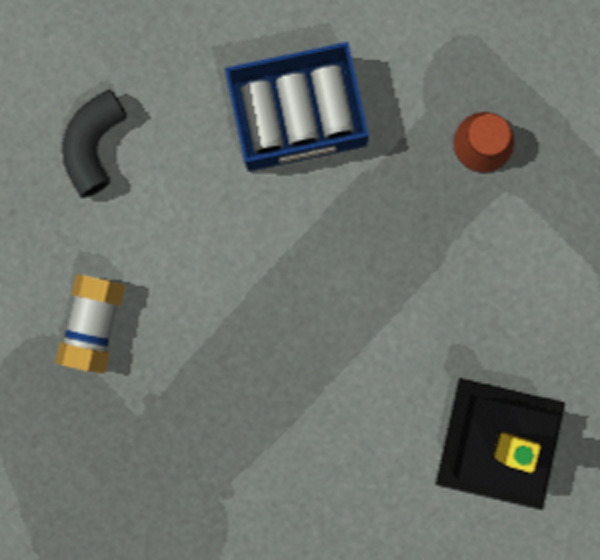

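View pics/s1.png

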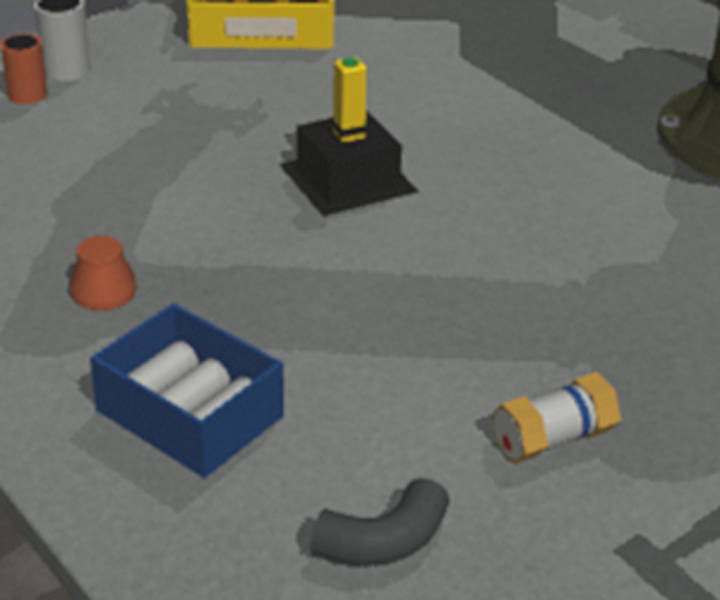

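The top view shows the valve lying at about (194,271) px with the blue band on its near, plain end. The scene view shows the red dot low on the far (+x) face, at about (401,323) px. The probe stands in the stand at about (406,336) px. Next I fit the valve and probe models to the masks and check IK.

```bash
cat > h.py <<'E'
from bench import bot,hand,optics,ticket
import cv2,numpy as np
from scipy.optimize import minimize
from scipy.spatial.transform import Rotation as Rn
def proj(d,P):
    q=(np.atleast_2d(P)-d["origin"])@np.array(d["attitude"])*[1,-1,-1]
    q=q@np.array(d["mtx"]).T
    return q[:,:2]/q[:,2:]
def ray(d,uv,z):
    c=np.linalg.solve(np.array(d["mtx"]),[uv[0],uv[1],1])*[1,-1,-1]
    v=np.array(d["attitude"])@c; o=np.array(d["origin"]); return o+v*(z-o[2])/v[2]
def hexa(zs,r=.0265):
    a=np.arange(6)*np.pi/3+np.pi/6
    return np.array([[r*np.cos(t),r*np.sin(t),z] for z in zs for t in a])
VALVE=hexa([0,.094])
BOX=np.array([[x,y,z] for x in(-.014,.014) for y in(-.014,.014) for z in(0,.086)])
def fit(views,place,p0,step):
    """views: list of (cam,mask); place(p)->world hull points; returns params, IoU loss"""
    S=4
    data=[]
    for d,m in views:
        ys,xs=np.nonzero(m); o=np.array([xs.min()-15,ys.min()-15]); w=xs.max()-o[0]+15; h=ys.max()-o[1]+15
        mm=np.zeros((h,w),np.uint8); mm[ys-o[1],xs-o[0]]=1
        data.append((d,o,cv2.resize(mm,None,fx=S,fy=S,interpolation=cv2.INTER_NEAREST)))
    def f(p):
        L=0
        for d,o,m in data:
            uv=(proj(d,place(p))-o+.5)*S
            im=np.zeros_like(m); cv2.fillConvexPoly(im,cv2.convexHull(np.round(uv).astype(np.int32)),1)
            L+=1-(im&m).sum()/(im|m).sum()
        return L/len(data)
    p0=np.array(p0); sim=np.vstack([p0]+[p0+np.eye(len(p0))[i]*step[i] for i in range(len(p0))])
    r=minimize(f,p0,method="Nelder-Mead",options=dict(initial_simplex=sim,maxiter=300)); return r.x,r.fun
def lying(p): # valve x down, z horizontal at yaw
    c,s=np.cos(p[2]),np.sin(p[2]); z=np.array([c,s,0]); x=np.array([0,0,-1.]); R=np.c_[x,np.cross(z,x),z]
    return VALVE@R.T+[p[0],p[1],.023]-.047*z
def probe(p,z=.055): return BOX@Rn.from_euler("z",p[2]).as_matrix().T+[p[0],p[1],z]
def tilt_R(yaw,a): # tool z: a=0 down, a=pi/2 horizontal along yaw; y horizontal
    h=np.array([np.cos(yaw),np.sin(yaw),0]); z=np.sin(a)*h+np.cos(a)*np.array([0,0,-1.])
    y=np.array([-np.sin(yaw),np.cos(yaw),0]); return np.c_[np.cross(y,z),y,z]
E
python3 - <<'E'
from h import *
D={c:optics.capture(c) for c in("scene","top")}
def views(n):
    out=[]
    for c in D:
        r=optics.trace(n,c)
        if not r and n=="valve": r=optics.trace("spot",c)
        if r: print(n,c,r[0]["conf"],r[0]["box"],r[0]["mask"].sum()); out.append((D[c],r[0]["mask"]))
    return out
for n,pl,uv,z in(("valve",lying,(194,271),.03),("probe",probe,(406,336),.1)):
    v=views(n); g=ray(D["top"],uv,z)
    for vs in [v]+[[k] for k in v]:
        b=min((fit(vs,pl,[g[0],g[1],a],[.02,.02,.15]) for a in (-.3,0,.3)),key=lambda t:t[1]); print(n,np.round(b[0],4),round(b[1],3))
    if n=="valve": p=v and fit(v,pl,[g[0],g[1],-.2],[.02,.02,.15])[0]
for z,t in((.06,"bin"),(.036,"elbow"),(.05,"reducer")): print(t,np.round(ray(D["top"],{"bin":(298,164),"elbow":(196,183),"reducer":(392,181)}[t],z/2),3))
for fl in(0,np.pi):
  for a in np.radians([-40,-30,-20,-10,0,45,50,60,70,80,90]):
    R=tilt_R(p[2],a)@Rn.from_euler("z",fl).as_matrix(); zz=.023 if a<=0.1 else .047
    q=bot.ik(np.array([p[0],p[1],zz])+R[:,2]*bot.grasp_offset,R)
    print(round(np.degrees(fl)),round(np.degrees(a)),None if q is None else np.round(q,2))
E
```

```text
valve scene 0.71 [418.0, 312.0, 50.3, 33.7] 1188
valve top 0.98 [193.4, 271.2, 37.1, 42.4] 1120
valve [ 0.5515  0.2161 -0.1949] 0.089
valve [ 0.5533  0.217  -0.2052] 0.079
valve [ 0.5506  0.2156 -0.1955] 0.076
probe scene 0.87 [336.6, 182.8, 15.2, 40.3] 416
probe top 0.24 [193.9, 272.9, 39.3, 46.2] 1093
probe [ 0.4337 -0.2111 -0.4936] 0.547
probe [ 0.4337 -0.2111 -0.4936] 0.093
probe [ 0.4288 -0.2133 -0.3   ] 1.0
bin [0.778 0.002 0.03 ]
elbow [0.738 0.217 0.018]
reducer [ 0.745 -0.196  0.025]
0 -40 [ 0.46  0.63  0.41 -0.43 -1.9  -2.26]
0 -30 [ 0.51  0.5   0.25 -0.34 -1.73 -2.27]
0 -20 [ 0.56  0.37  0.09 -0.24 -1.55 -2.31]
0 -10 [ 0.63  0.24 -0.08 -0.13 -1.37 -2.38]
0 0 [ 0.71  0.11 -0.26  0.   -1.2  -2.49]
0 45 [ 0.87 -0.27 -1.05  1.17 -0.74  2.75]
0 50 None
0 60 None
0 70 None
0 80 None
0 90 None
180 -40 [ 0.46  0.63  0.41 -0.43 -1.9   0.88]
180 -30 [ 0.51  0.5   0.25 -0.34 -1.73  0.87]
180 -20 [ 0.56  0.37  0.09 -0.24 -1.55  0.83]
180 -10 [ 0.63  0.24 -0.08 -0.13 -1.37  0.76]
180 0 [ 0.71  0.11 -0.26  0.   -1.2   0.65]
180 45 [ 0.87 -0.27 -1.05  1.17 -0.74 -0.39]
180 50 None
180 60 None
180 70 None
180 80 None
180 90 None
```

Run:
```python
from h import *
d=optics.capture("top"); r=[k for k in optics.trace("probe","top")]
for k in r: print(k["conf"],k["box"])
r=[k for k in r if abs(k["box"][0]-406)<25]
if r: print("probe top",fit([(d,r[0]["mask"])],probe,[.43,-.21,-.25],[.02,.02,.15]))
hsv=cv2.cvtColor(d["pixels"],cv2.COLOR_RGB2HSV)
g=cv2.inRange(hsv,(40,100,50),(85,255,255)); ys,xs=np.nonzero(g[300:380,370:450]); uv=(xs.mean()+370,ys.mean()+300)
print("cap",uv,ray(d,uv,.141),len(xs))
y=cv2.inRange(hsv,(20,110,60),(88,255,255)).copy(); y[:300]=0;y[380:]=0;y[:,:370]=0;y[:,450:]=0
print("ycol",fit([(d,y>0)],probe,[.43,-.21,-.25],[.02,.02,.15]))
for a0 in(-20,-30,-40):
  for x in(.5,.55,.6,.64):
    for yy in(-.05,.0,.05,.1):
      for fl in(0,np.pi):
        for dy in (-.5,-.25,0,.25,.5):
          yaw=np.arctan2(yy,x)+dy;R=tilt_R(yaw,np.radians(90+a0))@Rn.from_euler("z",fl).as_matrix()
          q=bot.ik(np.array([x,yy,.047])+R[:,2]*bot.grasp_offset,R)
          if q is not None and fl>0 and abs(dy)<.3: print(a0,x,yy,dy,np.round(q,2))
```

```text
0.72 [406.8, 336.0, 22.7, 18.4]
0.43 [195.1, 272.2, 38.2, 44.9]
probe top (array([ 0.43006893, -0.21517706, -0.3087085 ]), np.float64(0.07590759075907594))
cap (np.float64(411.3888888888889), np.float64(337.30555555555554)) [ 0.4298986  -0.21663069  0.141     ] 72
ycol (array([ 0.42957542, -0.21726427, -0.29266138]), np.float64(0.08359402155022588))
-20 0.55 -0.05 0.25 [-0.15 -0.6  -0.87 -1.25 -0.3   2.91]
-20 0.55 0.0 0.25 [-0.03 -0.62 -0.88 -1.22 -0.28  2.88]
-20 0.55 0.05 0.25 [ 0.04 -0.6  -0.87 -1.25 -0.3   2.91]
-20 0.55 0.1 0.25 [ 0.08 -0.56 -0.84 -1.31 -0.34  2.99]
-20 0.6 -0.05 -0.25 [-0.43 -0.44 -0.97 -2.67 -0.2  -2.  ]
-20 0.6 0.0 -0.25 [-0.35 -0.45 -0.97 -2.66 -0.19 -2.02]
-20 0.6 0.05 -0.25 [-0.26 -0.44 -0.97 -2.67 -0.2  -2.  ]
-20 0.6 0.1 -0.25 [-0.19 -0.41 -0.97 -2.7  -0.22 -1.97]
-20 0.64 -0.05 -0.25 [-0.42 -0.27 -0.92 -2.85 -0.31 -1.82]
-20 0.64 0.0 -0.25 [-0.35 -0.28 -0.93 -2.84 -0.31 -1.82]
-20 0.64 0.05 -0.25 [-0.27 -0.27 -0.92 -2.85 -0.31 -1.82]
-20 0.64 0.1 -0.25 [-0.19 -0.25 -0.91 -2.87 -0.33 -1.8 ]
```

Run:
```python
from h import *
lo=np.array([-2.56,-1.29,-1.08,-3.29,-2.81,-2.99]);hi=np.array([2.56,2.01,1.49,1.98,-.18,2.99])
out=[]
for a0 in(-20,-15,-10):
  for x in(.56,.6,.64):
    for yy in(-.05,.0,.06):
      for fl in(0,np.pi):
        for dy in np.arange(-.8,.81,.2):
          yaw=np.arctan2(yy,x)+dy;R=tilt_R(yaw,np.radians(90+a0))@Rn.from_euler("z",fl).as_matrix()
          h=R[:,2].copy(); h[2]=0
          Q=[bot.ik(np.array([x,yy,.047])+R[:,2]*bot.grasp_offset+o,R) for o in([0,0,0],[0,0,.07],-.08*h)]
          if any(q is None for q in Q): continue
          Q=np.array(Q); m=min((Q-lo).min(),(hi-Q).min()); j=abs(Q-Q[0]).max()
          if j<1.2: out.append((m,a0,x,yy,round(fl,1),round(dy,2),round(j,2),np.round(Q[0],2)))
out.sort(key=lambda t:-t[0])
for o in out[:14]: print(*o)
```

```text
0.7654161746574228 -10 0.64 0.06 0 0.8 0.15 [-0.4   0.23 -0.28 -1.55 -1.25  0.48]
0.7637286713394302 -10 0.64 -0.05 0 0.8 0.15 [-0.58  0.23 -0.28 -1.55 -1.25  0.48]
0.7598912161449789 -10 0.64 0.0 0 0.8 0.15 [-0.5   0.22 -0.28 -1.55 -1.25  0.48]
0.7583971669364105 -15 0.64 0.06 0 0.8 0.16 [-0.36  0.17 -0.28 -1.46 -1.17  0.39]
0.7566717461515897 -15 0.64 -0.05 0 0.8 0.16 [-0.53  0.17 -0.28 -1.46 -1.17  0.39]
0.7539831629371365 -20 0.64 0.06 0 0.8 0.16 [-0.3   0.12 -0.28 -1.37 -1.1   0.28]
0.7527474710476643 -15 0.64 0.0 0 0.8 0.16 [-0.45  0.16 -0.29 -1.46 -1.18  0.39]
0.7522193280382399 -20 0.64 -0.05 0 0.8 0.16 [-0.47  0.12 -0.28 -1.37 -1.1   0.28]
0.7482070819080175 -20 0.64 0.0 0 0.8 0.16 [-0.4   0.11 -0.29 -1.37 -1.1   0.28]
0.6887185907954869 -10 0.6 0.06 0 0.8 0.16 [-0.43  0.16 -0.36 -1.53 -1.28  0.49]
0.6870033856835729 -10 0.6 -0.05 0 0.8 0.16 [-0.62  0.16 -0.37 -1.53 -1.28  0.5 ]
0.6831028909823611 -10 0.6 0.0 0 0.8 0.16 [-0.54  0.15 -0.37 -1.53 -1.28  0.5 ]
0.6798028401367961 -15 0.6 0.06 0 0.8 0.17 [-0.38  0.09 -0.37 -1.45 -1.2   0.4 ]
0.6780408323832412 -15 0.6 -0.05 0 0.8 0.17 [-0.57  0.09 -0.37 -1.45 -1.2   0.4 ]
```

```bash
cat >> h.py <<'E'
A0=np.radians(-20)
V=np.array([.5513,.2160,.023]); VY=-.196
P=np.array([.60,.12]); PY=np.arctan2(.12,.60)+.75
E
python3 - <<'E'
from h import *
R=tilt_R(VY,A0); T=V+R[:,2]*(bot.grasp_offset-.001)
bot.move_to(T-R[:,2]*.12,R)
hit=bot.servo_line(T,speed=.12,max_force=15)
s=bot.get_state(); print(hit,s["tcp_pos"]-T,s["force"],s["time_s"])
hand.close_gripper(60); s=bot.get_state(); print(s["opening"],s["grasp_force"],s["force"])
bot.servo_line(s["tcp_pos"]+np.array([0,0,.18]),speed=.15)
s=bot.get_state(); print(s["opening"],s["grasp_force"],s["force"],s["time_s"],s["qpos"])
R2=tilt_R(PY,A0+np.pi/2)
for z in(.12,.2,.05): print(z,bot.ik(np.array([*P,z])+R2[:,2]*bot.grasp_offset,R2))
d=optics.capture("scene"); cv2.imwrite("pics/lift.png",cv2.resize(d["pixels"][90:400,230:560,::-1],None,fx=1.9,fy=1.9))
E
```

```text
False [0.00077138 0.00013038 0.00099037] [ 0.1866795  -0.97307977 -0.42279741] 5.225
0.042486888818126435 61.594154834747314 [ 1.16519216 -1.89428149  3.57563902]
0.04249856495894587 61.251254081726074 [ 0.32256205 -0.12093384 -4.4792218 ] 7.05 [ 0.56453253  0.28041135  0.31946352 -0.24911785 -1.86126029 -2.37290075]
0.12 [-0.18202556 -0.13013479 -0.37647777 -1.30226112 -1.07843614  0.0994102 ]
0.2 [-0.14661213 -0.25266987 -0.33433673 -1.21980201 -1.09537292 -0.08985567]
0.05 [-0.21419252  0.01162245 -0.38669373 -1.37585018 -1.0732436   0.27549922]
```

View pics/lift.png

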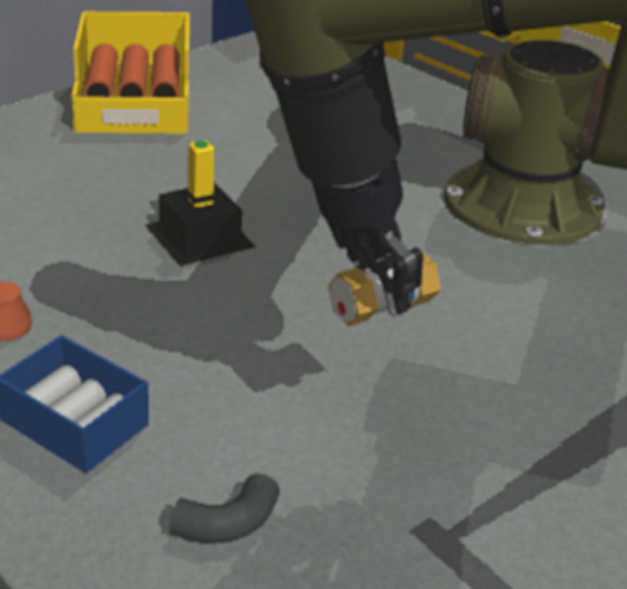

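The valve is held level with the dot face at (342,298) px in the crop. Now I rotate it upright and set it down.

Run:
```python
from h import *
R2=tilt_R(PY,A0+np.pi/2); C=lambda z:np.array([*P,z])+R2[:,2]*bot.grasp_offset
bot.move_to(C(.2),R2); bot.servo_line(C(.065),speed=.12)
s=bot.get_state(); print(s["opening"],s["force"],s["time_s"])
d=optics.capture("scene"); cv2.imwrite("pics/pre.png",cv2.resize(d["pixels"][150:350,270:500,::-1],None,fx=2.6,fy=2.6,interpolation=cv2.INTER_CUBIC))
hit=bot.servo_line(C(.038),speed=.02,max_force=6)
s=bot.get_state(); print(hit,s["tcp_pos"]-C(.047),s["force"],s["time_s"])
d=optics.capture("scene"); cv2.imwrite("pics/down.png",cv2.resize(d["pixels"][150:350,270:500,::-1],None,fx=2.6,fy=2.6,interpolation=cv2.INTER_CUBIC))
```

```text
0.04271338271269141 [ 0.33866414  0.11663071 -5.37990319] 10.3417
True [-6.54651330e-05  1.03186357e-04  1.81132616e-03] [-1.51035897 -0.81306427  5.50683719] 11.2333
```

View pics/down.png

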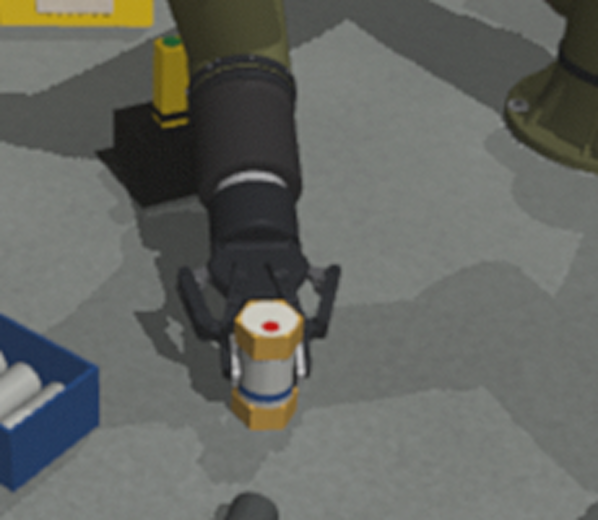

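The valve stands on its plain end, with the red dot at (270,326) px in the crop. Next I release, retreat and measure the dot.

```bash
cat >> h.py <<'E'
def stand_valve(p): return VALVE@Rn.from_euler("z",p[2]).as_matrix().T+[p[0],p[1],0]
def red(d,near,w=25):
    hsv=cv2.cvtColor(d["pixels"],cv2.COLOR_RGB2HSV)
    m=cv2.inRange(hsv,(0,130,80),(8,255,255))|cv2.inRange(hsv,(172,130,80),(180,255,255))
    y0,x0=int(near[1])-w,int(near[0])-w; ys,xs=np.nonzero(m[y0:y0+2*w,x0:x0+2*w]); return np.array([xs.mean()+x0,ys.mean()+y0]),len(xs)
E
python3 - <<'E'
from h import *
hand.open_gripper()
R2=tilt_R(PY,A0+np.pi/2); s=bot.get_state()
bot.servo_line(s["tcp_pos"]-R2[:,2]*.13,speed=.15)
bot.servo_line(bot.get_state()["tcp_pos"]+np.array([0,0,.12]),speed=.2)
PR=np.array([.4303,-.2155])
for yaw in(-.3,-.3+np.pi/2,-.3-np.pi/2,-.3+np.pi):
    print(yaw,bot.ik(np.array([*PR,.25]),tilt_R(yaw,0)))
E0=np.array([*P,.094])+.01*np.array([np.cos(PY),np.sin(PY),0]); print("expected",E0)
for c in("top","scene"):
    d=optics.capture(c); uv,n=red(d,proj(d,E0)[0]); print(c,ray(d,uv,.094),n)
    r=optics.trace("valve",c) or optics.trace("spot",c)
    for k in r[:2]: print(k["conf"],k["box"],fit([(d,k["mask"])],stand_valve,[*P,PY],[.01,.01,.1]))
cv2.imwrite("pics/rel.png",cv2.resize(d["pixels"][100:350,230:500,::-1],None,fx=2.2,fy=2.2,interpolation=cv2.INTER_CUBIC))
print(bot.get_state()["time_s"])
E
```

```text
-0.3 [-0.04369121 -0.2761225  -0.1704703   0.         -1.67644852 -1.82710512]
1.2707963267948965 [-0.04369121 -0.2761225  -0.1704703   0.         -1.67644852 -0.25630879]
-1.8707963267948966 [-0.04369121 -0.2761225  -0.1704703   0.         -1.67644852  2.88528386]
2.8415926535897933 [-0.04369121 -0.2761225  -0.1704703   0.         -1.67644852  1.31448754]
expected [0.605838   0.12811898 0.094     ]
top [0.60645484 0.12839645 0.094     ] 32
0.82 [235.1, 248.8, 35.2, 23.3] (array([0.6009719 , 0.12147676, 0.97154484]), np.float64(0.058776569204670226))
scene [0.60690696 0.13156719 0.094     ] 16
0.57 [370.6, 290.4, 28.7, 52.3] (array([0.60368281, 0.12381208, 1.00334658]), np.float64(0.08752152810396119))
13.75
```

View pics/rel.png

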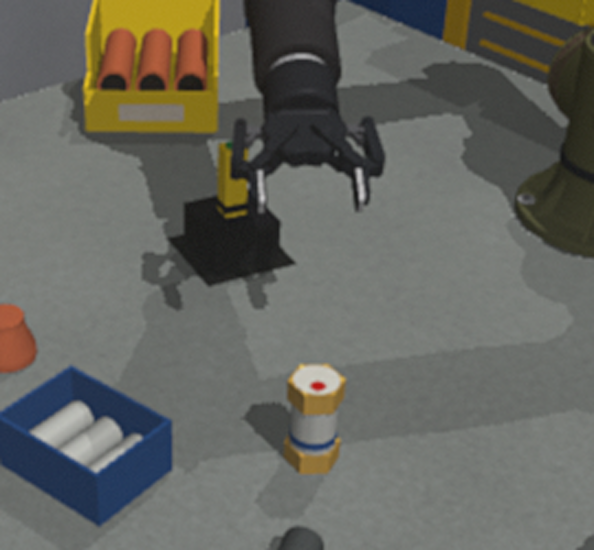

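The valve stands free and the dot is at about (0.6063, 0.1285), matching the commanded pose. Now for the probe.

Run:
```python
from h import *
PR=np.array([.4300,-.2162]); Y=-.3+np.pi/2; R=tilt_R(Y,0)
s=bot.get_state(); print(s["tcp_pos"])
bot.servo_line(np.array([*s["tcp_pos"][:2],.29]),speed=.2)
bot.move_to(np.array([*PR,.25]),R)
hit=bot.servo_line(np.array([*PR,.084]),speed=.12,max_force=8)
s=bot.get_state(); print(hit,s["tcp_pos"],s["force"],s["time_s"])
hand.close_gripper(40)
s=bot.get_state(); print(s["opening"],s["grasp_force"],s["force"],s["ft_torque"],s["tcp_pos"].tolist())
d=optics.capture("scene"); cv2.imwrite("pics/grip.png",cv2.resize(d["pixels"][100:350,230:500,::-1],None,fx=2.2,fy=2.2,interpolation=cv2.INTER_CUBIC))
```

```text
[0.53708253 0.03569062 0.2022931 ]
False [ 0.43045801 -0.21631358  0.08482146] [-0.17877504  0.23265268  0.58265657] 16.9667
0.027439750807755042 37.97706127166748 [ 0.25096599 -0.1103806   1.19511356] [-0.00796737  0.05264237 -0.01774521] [0.4300589417742219, -0.21625615389201913, 0.08413804199659854]
```

View pics/grip.png

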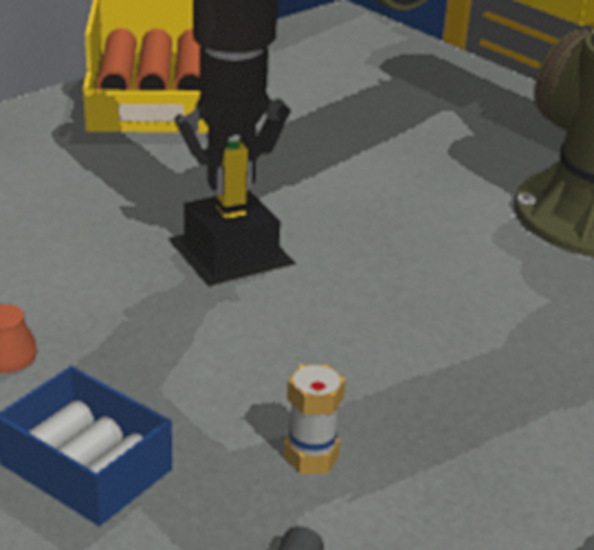

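```bash
cat >> h.py <<'E'
SP=np.array([.6063,.1285]); T0=.0841
def tz(h): return T0+h-.013
E
python3 - <<'E'
from h import *
s=bot.get_state(); p=s["tcp_pos"]
bot.servo_line(np.array([p[0],p[1],.15]),speed=.08,max_force=15); s=bot.get_state(); print(s["force"],s["tcp_pos"])
bot.servo_line(np.array([p[0],p[1],.29]),speed=.2)
R=tilt_R(-.3+np.pi/2,0)
bot.move_to(np.array([*SP,.28]),R)
bot.servo_line(np.array([*SP,tz(.115)]),speed=.12)
s=bot.get_state(); print(s["force"],s["opening"],s["tcp_pos"],s["ee_rot"][:,2],s["time_s"],s["qpos"])
for c in("scene","top"):
    d=optics.capture(c); im=np.ascontiguousarray(d["pixels"][...,::-1])
    q=proj(d,[[*SP,.115],[*SP,.094]]); print(c,q); uv=q[0].astype(int)
    if c=="scene":
        print(red(d,q[1],20))
        x0,y0=uv[0]-45,uv[1]-75; k=6
        o=cv2.resize(im[y0:y0+100,x0:x0+90],None,fx=k,fy=k,interpolation=cv2.INTER_CUBIC)
        for t in q: cv2.drawMarker(o,tuple(int(v) for v in (t-[x0,y0]+.5)*k),(255,0,255),0,14,1)
        cv2.imwrite("pics/hover.png",o)
E
```

```text
[ 0.51070004  0.86336066 -2.71241263] [ 0.42973871 -0.21610787  0.14926523]
[-0.91319222 -0.1288514  -0.87978812] 0.027445257608630317 [0.60677926 0.12843149 0.18740934] [ 1.83698231e-03  3.97473472e-04 -9.99998234e-01] 21.775 [ 5.31305983e-01  9.13391390e-02  5.86168784e-02  5.88395050e-04
 -1.53628894e+00 -8.31477411e-01]
scene [[373.99092    265.74644766]
 [373.38448527 274.12666752]]
(array([374.1875, 275.    ]), 16)
top [[229.90739449 241.72804059]
 [231.44559663 242.57796395]]
```

View pics/hover.png

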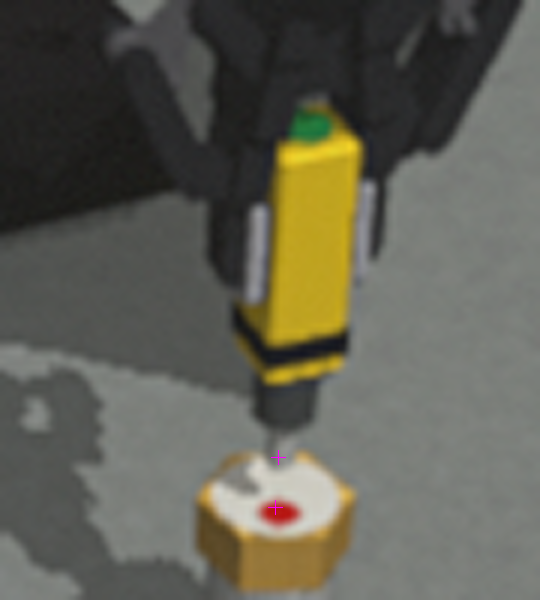

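The pin sits as predicted, at about (278,458) px in the crop, right above the dot at (279,514). A 1–2 mm correction toward the dot is enough, then I press.

Run:
```python
from h import *
S=np.array([.6066,.1297]); R=tilt_R(-.3+np.pi/2,0)
def F(n=8):
    v=[]
    for _ in range(n): bot.dwell(.04); v.append(bot.get_state()["force"])
    return np.round(np.mean(v,0),2)
bot.servo_line(np.array([*S,tz(.100)]),R,speed=.03)
bot.dwell(.3); f0=F(); print("free",f0,bot.get_state()["tcp_pos"])
for h in(.097,.094,.0925,.091,.0895,.088):
    hit=bot.servo_line(np.array([*S,tz(h)]),R,speed=.012,max_force=5); bot.dwell(.15); f=F(); s=bot.get_state()
    print(h,hit,f-f0,round(s["tcp_pos"][2]-tz(0),4),s["time_s"])
    if f[2]-f0[2]>3.5 or hit: break
print(s["tcp_pos"],s["ft_torque"],s["opening"])
```

```text
free [ 0.11 -0.29 -1.67] [0.60659287 0.12971432 0.17109129]
0.097 False [ 0.22  0.19 -0.48] 0.097 24.0417
0.094 False [ 0.07 -0.09  0.84] 0.0941 24.925
0.0925 False [-0.42  0.31  2.24] 0.0925 25.6833
0.091 False [-0.28  0.25  2.82] 0.091 26.4417
0.0895 False [-0.16  0.19  3.12] 0.0895 27.2
0.088 False [-0.24  0.59  4.01] 0.0881 27.9583
[0.60663492 0.12968721 0.15916344] [ 0.07415773  0.03807606 -0.02521901] 0.02771132681992594
```

Run:
```python
from h import *
d=optics.capture("scene"); im=np.ascontiguousarray(d["pixels"][...,::-1])
cv2.imwrite("pics/press.png",cv2.resize(im[200:320,325:425],None,fx=5,fy=5,interpolation=cv2.INTER_CUBIC))
d=optics.capture("top")
r=optics.look_for("bin","top")+optics.look_for("elbow","top")+optics.look_for("reducer","top"); print([(np.round(k["box"],0).tolist(),k["conf"]) for k in r])
```

```text
[([298.0, 163.0, 75.0, 69.0], 0.59), ([393.0, 183.0, 31.0, 32.0], 0.23), ([198.0, 167.0, 27.0, 24.0], 0.88), ([298.0, 163.0, 70.0, 68.0], 0.53), ([393.0, 182.0, 30.0, 28.0], 0.73), ([400.0, 332.0, 61.0, 66.0], 0.19)]
```

View pics/press.png

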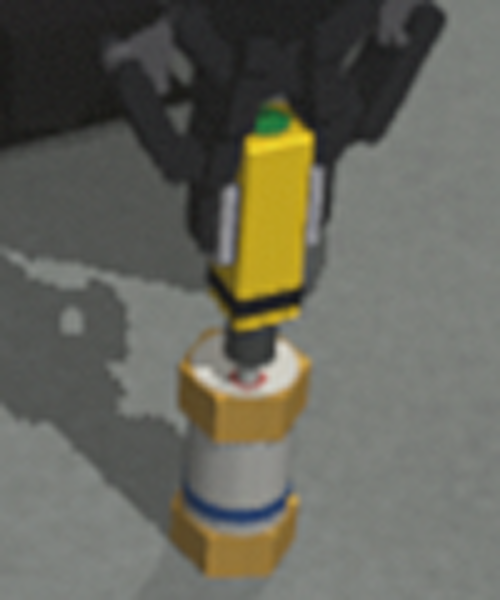

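The tip is on the dot at (247,377) px in the crop, with a red rim showing around it. The probe is upright, and the bin and reducer have not moved. I'm handing in.

```bash
python3 -c "
from bench import ticket
print(ticket.close_job())"
```

```text
the job is handed in; nothing more can be done
None
```

The job is handed in: the valve stands free with its red dot up, and the arm is still holding the upright probe on the dot at about 4 N with the tip about 6 mm in; the bin and reducer are unmoved, but the arm hid most of the elbow in the final check.

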